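# Fetch the caddy from under the wire shelf with the pull hook

### The job

The wooden caddy has been pushed too far back under the wire shelf for a hand to reach. Draw the pull hook out of the stand by its steel bar, lay it down on the counter and let go, take it again by its wooden grip, drop its blade inside the caddy and draw the caddy right out from under the shelf. Lay the hook down on the bare counter, then lift the caddy by its centre board and set it down, without dropping it, flat on the free part of the serving tray beside the plate; do not touch the caddy by hand while it is under the shelf, and leave everything else where it stands.

Things in the scene. Friction and masses are not known exactly. Their poses are not given: they have to be found in the camera images.
- hook_grip (a point): Centre of the pull hook's wooden grip, a block 80 x 24 x 30 mm (x, y, z), 15 mm above the hook's underside. x along the hook towards its blade, z up. Hook: loose, 200 mm long, 0.2 kg, centre of mass 85 mm from here along x; rests stably, blade down, on grip and blade edge. It starts with the whole grip in the stand's pigeonhole, blade end out.
- hook_bar (a point): Point on the hook's steel bar (12 mm wide, 8 mm thick), 105 mm from hook_grip along x, 44 mm above the hook's underside (bar underside 40, top 48 mm). From the grip's end the bar slopes up, then is level from 35 mm before to 51 mm beyond this point. Same axes as hook_grip.
- hook_tip (a point): Middle of the lower edge of the hook's steel blade (30 mm wide in y, 4 mm thick in x, straight down from the bar's end), 158 mm from hook_grip along x, level with the hook's underside. Same axes as hook_grip.
- stand_mouth (a point): Mouth of the pigeonhole in a small fixed wooden stand: centre of the opening in its front face, 15 mm above the counter. x points into the hole (110 mm deep); the hook comes straight out along -x. Opening 36 mm wide, 42 mm high, its floor is the counter; stand 94 mm wide, 130 deep, 54 high in front, 104 at the back.
- caddy_centre (a point): Centre of the pale wooden caddy (loose, 0.25-0.5 kg), 42.5 mm above its underside. x from the wall nearest the shelf's front (-x) to the far wall; z up. Open box 120 x 100 mm (x, y), walls 7 thick, 28 high, floor 7; a centre board 10 thick in x, 92 wide in y, top 84 mm above the underside, divides it into two compartments 48 (x) by 86 (y) mm.
- shelf: Fixed steel wire shelf over the caddy, 260 deep (x) by 360 mm wide (y); origin on the counter under its centre, x from its open front to its back, front edge at x = -130 mm. Wire deck underside 113, top 123 mm high; legs at the four corners; bowls on its back half reach 185 mm. The caddy's near wall starts 65 to 95 mm behind the front edge.
- tray: Fixed wooden serving tray 360 x 240 mm (x, y), origin on the counter under its centre; floor top 10 mm, rim 24 mm above the counter (inside 340 x 220 mm); an arched handle 64 mm high over each short end (x = +-175 mm). The plate lies on its +x half, the -x half is free.
- plate: White plate, 150 mm across, 18 mm high, lying on the tray; origin at its underside's centre. Bystander.
- jar: Glass jar, 56 mm across, 85 mm high, standing under the shelf to one side of the caddy; origin at its underside. Bystander.
- tin: Steel can, 56 mm across, 80 mm high, standing under the shelf on the other side of the caddy; origin at its underside. Bystander.
- mill: Dark wooden pepper mill, 54 mm across, 155 mm high; origin at its underside. Bystander.
- mug: White mug, 76 mm across, 90 mm high; origin at its underside. Bystander.
Things that resemble listed ones, but are neither listed nor needed, are in the scene too. What is shaped like the part that bears stand_mouth but blue or green is not meant.

How it is judged:
By the outcome, as a careful person would: the job done as asked, in the order asked, and still so for the second after the job is handed in, with the robot touching nothing.
It also fails if it takes over 72 s, if anything falls off the work surface, if the arm or the gripper's body presses on something with over 40 N, if the wrist force passes 120 N, or if a joint passes its speed limit or range.

### The arm

A 7-joint arm with a two-finger parallel gripper is mounted at the origin on the work surface. World frame = base frame: x ahead of the robot, y to its left, z up, the work surface at z = 0. Lengths are in m, angles in rad, forces in N, time in s.
With the tool pointing down it reaches from about 0.375 to 0.925 m from the base axis. Payload 3.1 kg.
Tool frame: the origin (TCP) lies at the very end of the fingers, on their centre line; the grasp point (between the pads) lies 19 mm behind it; z points along the fingers, y is the line along which they close (so a half turn about z gives the same grasp; the last joint's range is limited). The gripper opens to 85 mm and grips with 20 to 120 N. Pads are 22 mm wide; open, the fingers measure 114 mm over their backs; the gripper's body (76 mm by 85 mm) begins 54 mm behind the grasp point. The pads swing forward as they close: fully open they stand 13 mm farther back than shut.
Start: joints at [1.107, 0.383, 0.044, 1.598, -0.018, 1.161, -0.05], TCP at [0.233, -0.607, 0.209] pointing down, gripper open.
Joint ranges: [-2.61, 2.61], [-0.41, 2.15], [-1.48, 1.57], [0, 2.5], [-1.57, 4.71], [0.05, 1.97], [-2.85, 2.85]. Speed limits (rad/s): [2.79, 2.79, 3.14, 3.14, 3.14, 3.14, 3.14].

### API

Orientations are given as a rotation vector (axis times angle).
In Python, from rig import sensors, optics, job_done gives the robot as it stands.
- The arm moves only by the shell command python3 -m creep 'ROWS' [OPENING] [FORCE]. ROWS is JSON, a list of rows, each an object of numbers: "dx", "dy", "dz": the shift along the tool's x, y, z in units of 60 mm (1.0 is 60 mm); "rx", "ry", "rz": the turn, a rotation vector about the tool's x, y, z in units of 10 degrees (1.0 is 10 degrees). In form: [{"dx": .., "dy": .., "dz": .., "rx": .., "ry": .., "rz": ..}, ...]. A call has 1 to 12 rows; each row is the pose to reach, as a shift and turn from the pose commanded when the call began, along the tool's axes at that moment; what a row does not reach only later rows make up. A row lasts 1/8 s, in which the tool goes at most 62.5 mm and 10.7 degrees, less where a joint would pass 70% of its speed; a pose out of reach is approached as far as the arm can. A call with a gripper value outside its range is refused whole. OPENING is the opening, from -1 (shut) to 1 (fully open), so that 0 is half open, set as the call begins (- or left out, the last holds). The fingers move at their own pace and stop on an object; FORCE is the grip in N (left out, the last holds). Time passes only in rows, so rows that repeat a pose let the fingers close. It gives the time, the measured TCP pose, the force, the opening and the grip force at its end, in the units of the state.
- sensors.get_state(): the state, without advancing time (a new reading comes with each control period).
- optics.snapshot(name): name is "scene" or "side" or "wrist"; returns the picture (384x512x3 uint8, red, green, blue); there is no depth.
- optics.camera_model(name): a dict with "K" (3x3 intrinsics, pixels), "world_from_camera" (4x4, takes a point from camera to world coordinates); the wrist camera has in their place "tool_from_camera" (4x4, takes a point from camera to tool coordinates, whose origin is the TCP and whose axes are the flange's). Camera axes: x right, y down, z forward; pixel columns grow to the right and rows downward; lengths in m; the calibration is good to about 2 mm. A picture is of the moment at which its call begins: read the wrist's pose just before it. camera_model takes no time and is no camera call.
- job_done(): hands the job in; it is judged then, once.
The state is a dict: "t": time; "joint_positions": joint angles; "qvel": joint speeds; "effort": joint torques, N m; "eef_pos": TCP position; "tcp_rot": TCP orientation; "force": force on the tool from outside, world axes, zero at the start; "ft_torque": the same for the moment, N m; "width": finger opening in m; "finger_force": force on a finger pad.
Only numpy, scipy, OpenCV 4.12 (cv2) and the standard library are available. Lean on these libraries where they do the work, as an engineer would, in place of code of your own. Each camera call takes 0.05 s, during which the arm holds its last target. There are 200 camera calls.

## Working session

There is one attempt and no reset: what is moved stays moved. The work goes in short steps, Python scripts to look and compute and a shell command to move; the robot and the scene stay as the last step left them, time stands still between calls to the robot, and variables do not carry over. Pictures are saved under pics/ and viewed, at most 12 in all, crops included, and the job is handed in when it is done.

```bash
mkdir -p pics; ls
python3 - <<'E'
from rig import sensors, optics
import cv2, numpy as np
s=sensors.get_state(); print({k:np.round(v,3).tolist() for k,v in s.items()})
for n in ("scene","side","wrist"):
    im=optics.snapshot(n); cv2.imwrite(f"pics/{n}0.png",im[:,:,::-1]); 
    m=optics.camera_model(n); print(n,{k:np.round(v,4).tolist() for k,v in m.items()})
a=[cv2.imread(f"pics/{n}0.png") for n in("scene","side")]
for n,i in zip(("scene","side"),a): cv2.imwrite(f"pics/{n}0b.png",cv2.resize(i,(800,600),interpolation=cv2.INTER_CUBIC))
E
```

```text
pics
{'t': 0.0, 'joint_positions': [1.107, 0.384, 0.044, 1.6, -0.018, 1.161, -0.05], 'qvel': [0.0, 0.001, 0.0, 0.0, -0.001, 0.0, 0.001], 'effort': [0.0, -43.346, 1.025, -24.951, 0.011, 0.011, 0.0], 'eef_pos': [0.232, -0.606, 0.208], 'tcp_rot': [-3.087, -0.571, 0.001], 'force': [-0.667, 1.003, -0.222], 'ft_torque': [0.044, 0.004, 0.012], 'finger_force': 0.0, 'width': 0.086}
scene {'K': [[408.8471, 0.0, 255.0092], [0.0, 408.8471, 192.6497], [0.0, 0.0, 1.0]], 'world_from_camera': [[0.6611, 0.4456, -0.6036, 1.2847], [0.7503, -0.3924, 0.5321, -0.6923], [0.0002, -0.8047, -0.5937, 0.8642], [0.0, 0.0, 0.0, 1.0]]}
side {'K': [[371.7961, 0.0, 251.9085], [0.0, 371.7961, 195.1059], [0.0, 0.0, 1.0]], 'world_from_camera': [[-0.9859, -0.1025, 0.1324, 0.3226], [-0.1674, 0.6042, -0.779, 0.8366], [-0.0002, -0.7902, -0.6129, 0.7004], [0.0, 0.0, 0.0, 1.0]]}
wrist {'K': [[272.2894, 0.0, 261.5718], [0.0, 272.2894, 188.758], [0.0, 0.0, 1.0]], 'tool_from_camera': [[-0.0001, -0.9624, -0.2717, 0.0679], [1.0, -0.0, -0.0002, 0.0005], [0.0002, -0.2717, 0.9624, -0.166], [0.0, 0.0, 0.0, 1.0]]}
```

View pics/scene0b.png

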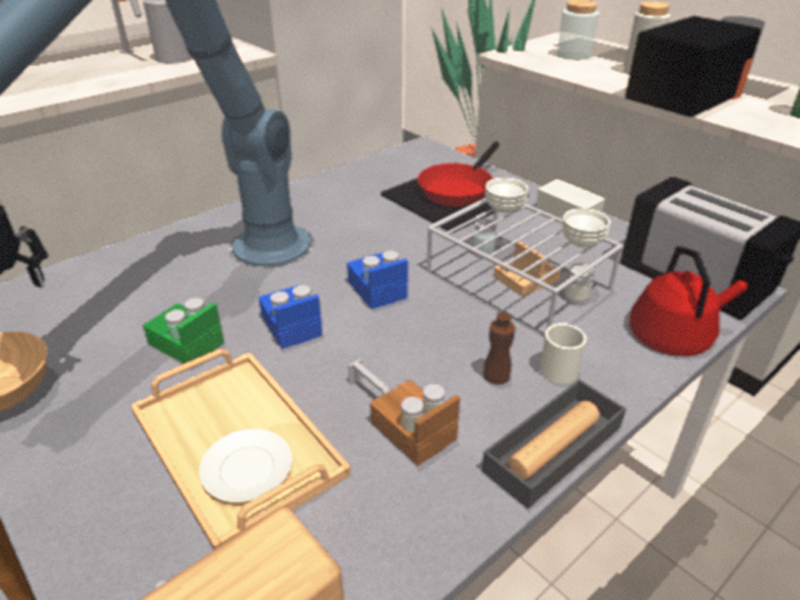

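View pics/side0b.png

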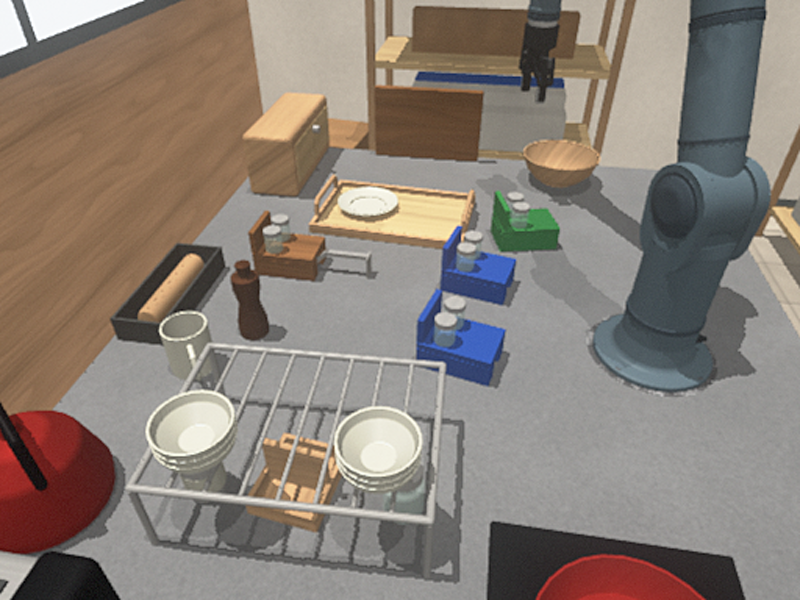

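Scene view (800×600): brown stand at (415,420), with the hook bar and blade out to its left (blade at about (353,372)). The tray is at (240,440) with the plate on its near half, the shelf at (525,245), and the caddy under it at (523,270). Mill is at (498,350) and mug at (563,353). The side view agrees: hook blade at (370,262), stand at (288,245), shelf corners (208,348), (443,366), (437,517), (135,490).

```bash
cat > h.py <<'E'
import numpy as np, cv2
from rig import sensors, optics
from scipy.spatial.transform import Rotation as R
def cam(n, st=None):
    m=optics.camera_model(n); K=np.array(m["K"])
    if "world_from_camera" in m: return K,np.array(m["world_from_camera"])
    T=np.eye(4); T[:3,:3]=R.from_rotvec(st["tcp_rot"]).as_matrix(); T[:3,3]=st["eef_pos"]
    return K,T@np.array(m["tool_from_camera"])
def ray(c,p):
    K,T=c; d=T[:3,:3]@np.linalg.inv(K)@np.array([p[0],p[1],1.]); return T[:3,3],d
def plane(c,p,z):
    o,d=ray(c,p); return np.round(o+d*(z-o[2])/d[2],4)
def tri(c1,p1,c2,p2):
    (a,u),(b,v)=ray(c1,p1),ray(c2,p2)
    s=np.linalg.lstsq(np.c_[u,-v],b-a,rcond=None)[0]; P,Q=a+s[0]*u,b+s[1]*v
    return np.round((P+Q)/2,4),round(float(np.linalg.norm(P-Q)),4)
def proj(c,X):
    K,T=c; p=K@(T[:3,:3].T@(np.array(X)-T[:3,3])); return p[:2]/p[2]
E
python3 - <<'E'
from h import *
S,D=cam("scene"),cam("side")
k=.64
P=lambda c,n,l:[print(n,nm,plane(c,(x*k,y*k),z)) for nm,x,y,z in l]
P(S,"scene",[("shelfFL?",430,238,.118),("shelfFR?",550,302,.118),("shelfBR",620,245,.118),("shelfBL",500,188,.118),("stand_front_l",372,402,.054),("stand_fr_top_right?",402,382,.054),("stand_back_r",459,402,.104),("stand_back_l",413,435,.104),("blade tip",353,381,.0),("bar end",353,365,.048),("mill base",498,380,0),("mug base",562,380,0),
("tray1",135,408,.024),("tray2",247,357,.024),("tray3",347,466,.024),("tray4",220,540,.024),("plate",247,465,.018)])
P(D,"side",[("shelf",208,348,.118),("shelf",443,366,.118),("shelf",437,517,.118),("shelf",135,490,.118),("blade tip",371,272,0),("barend",371,254,.048),("stand ft",325,238,.054),("tray",330,183,.024),("tray",472,200,.024),("tray",465,241,.024),("tray",315,226,.024),("plate",368,202,.018),("mill",253,335,0),
("board",268,438,.084),("board",330,450,.084)])
E
python3 - <<'E'
import cv2
a=cv2.imread('pics/scene0.png')[80:300,210:410]; b=cv2.imread('pics/side0.png')[120:360,90:300]
a=cv2.resize(a,(400,600),interpolation=cv2.INTER_CUBIC) if 0 else cv2.resize(a,None,fx=2,fy=2,interpolation=cv2.INTER_CUBIC)
b=cv2.resize(b,None,fx=1.9,fy=1.9,interpolation=cv2.INTER_CUBIC)
import numpy as np
h=max(a.shape[0],b.shape[0]);c=np.zeros((h,a.shape[1]+b.shape[1],3),np.uint8);c[:a.shape[0],:a.shape[1]]=a;c[:b.shape[0],a.shape[1]:]=b
cv2.imwrite('pics/crop1.png',c);print(c.shape)
E
```

```text
scene shelfFL? [0.3927 0.1896 0.118 ]
scene shelfFR? [0.7252 0.1976 0.118 ]
scene shelfBR [0.695 0.487 0.118]
scene shelfBL [0.3302 0.4993 0.118 ]
scene stand_front_l [ 0.6548 -0.1989  0.054 ]
scene stand_fr_top_right? [ 0.6519 -0.1257  0.054 ]
scene stand_back_r [ 0.7886 -0.1216  0.104 ]
scene stand_back_l [ 0.7911 -0.2268  0.104 ]
scene blade tip [ 0.5445 -0.1577  0.    ]
scene bar end [ 0.5512 -0.1604  0.048 ]
scene mill base [0.7293 0.0564 0.    ]
scene mug base [0.8119 0.1501 0.    ]
scene tray1 [ 0.3603 -0.5113  0.024 ]
scene tray2 [ 0.3725 -0.2878  0.024 ]
scene tray3 [ 0.7168 -0.3041  0.024 ]
scene tray4 [ 0.7011 -0.5273  0.024 ]
scene plate [ 0.6018 -0.4243  0.018 ]
side shelf [0.7041 0.2462 0.118 ]
side shelf [0.3542 0.226  0.118 ]
side shelf [0.3364 0.4677 0.118 ]
side shelf [0.6854 0.4917 0.118 ]
side blade tip [ 0.5403 -0.1579  0.    ]
side barend [ 0.5383 -0.1539  0.048 ]
side stand ft [ 0.6454 -0.19    0.054 ]
side tray [ 0.7188 -0.5061  0.024 ]
side tray [ 0.3483 -0.4734  0.024 ]
side tray [ 0.3516 -0.2771  0.024 ]
side tray [ 0.6969 -0.2852  0.024 ]
side plate [ 0.6026 -0.4312  0.018 ]
side mill [0.7144 0.079  0.    ]
side board [0.5727 0.3673 0.084 ]
side board [0.486  0.3727 0.084 ]
(456, 799, 3)
```

View pics/crop1.png

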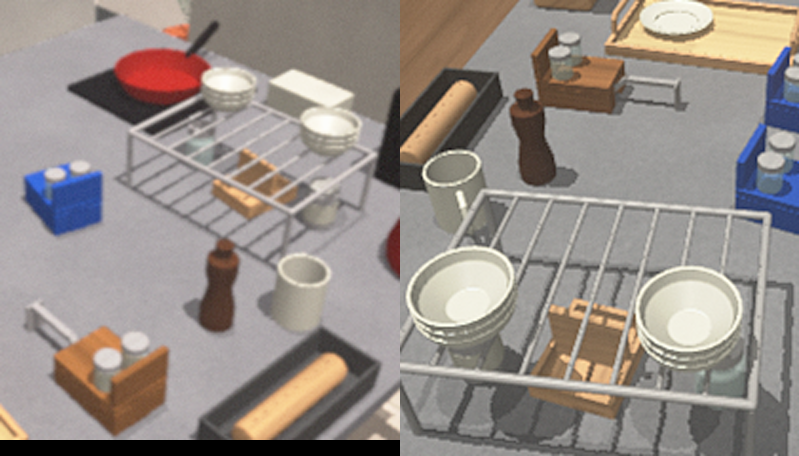

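Crop: the stand's mouth and hook face the robot (-x), the shelf's open front faces -y, and the caddy is square with the shelf at about x 0.53, y 0.37. Corridor and tray free half are clear. Next I compute the move to a close view above the hook.

```bash
cat >> h.py <<'E'
def plan(pos,yaw,st=None,base=None):
    """units for a creep row reaching world pos with tool down, tool x at yaw (deg)"""
    st=st or sensors.get_state(); R0=R.from_rotvec(st["tcp_rot"]).as_matrix()
    c,s=np.cos(np.radians(yaw)),np.sin(np.radians(yaw))
    R1=np.array([[c,s,0],[s,-c,0],[0,0,-1]])
    d=R0.T@(np.array(pos)-st["eef_pos"])/.06; r=R.from_matrix(R0.T@R1).as_rotvec(degrees=True)/10
    print("d",np.round(d,3),"r",np.round(r,3))
E
python3 - <<'E'
from h import *
plan([.60,-.157,.2],180); plan([.5,-.28,.2],130)
S,D=cam("scene"),cam("side");k=.64
for n,x,y,z in [("blueA bottom",285,343,0),("blueA r",321,330,0),("blueA l",262,308,0),("blueB bottom",378,305,0),("r",408,294,0),("green r",222,350,0)]: print(n,plane(S,(x*k,y*k),z))
E
```

```text
d [ 8.403 -4.799  0.142] r [-4.0000e-03 -1.6000e-02 -1.5904e+01]
d [ 6.113 -3.481  0.139] r [-9.0000e-03 -1.1000e-02 -1.0904e+01]
blueA bottom [ 0.3603 -0.1937  0.    ]
blueA r [ 0.3749 -0.1118  0.    ]
blueA l [ 0.2235 -0.1652 -0.    ]
blueB bottom [0.387  0.0375 0.    ]
r [0.4003 0.1168 0.    ]
green r [ 0.2932 -0.3037  0.    ]
```

```bash
python3 -m creep '[{"dx":1,"dy":-0.6,"rz":-1},{"dx":2,"dy":-1.15,"rz":-2},{"dx":3,"dy":-1.7,"rz":-3},{"dx":4,"dy":-2.3,"rz":-4},{"dx":5,"dy":-2.9,"rz":-5},{"dx":6,"dy":-3.4,"rz":-6},{"dx":7,"dy":-4,"rz":-7},{"dx":8,"dy":-4.6,"rz":-8},{"dx":8.4,"dy":-4.8,"rz":-9},{"dx":8.4,"dy":-4.8,"rz":-10},{"dx":8.4,"dy":-4.8,"rz":-11},{"dx":8.4,"dy":-4.8,"rz":-12}]' 1 && python3 -m creep '[{"rz":-1},{"rz":-2},{"rz":-3},{"rz":-3.9},{"rz":-3.9},{"rz":-3.9}]'
python3 - <<'E'
from h import *
s=sensors.get_state(); im=optics.snapshot("wrist"); cv2.imwrite("pics/w1.png",im[:,:,::-1]); print(s["eef_pos"],s["tcp_rot"],s["joint_positions"])
plan([.6,-.157,.2],180,s)
np.save("w1.npy",np.r_[s["eef_pos"],s["tcp_rot"]])
E
```

```text
schema error: expected keys dx, dy, dz, rx, ry, rz
```

```bash
python3 -m creep '[{"dx":2,"dy":-1.15,"dz":0,"rx":0,"ry":0,"rz":-2},{"dx":4,"dy":-2.3,"dz":0,"rx":0,"ry":0,"rz":-4},{"dx":6,"dy":-3.4,"dz":0,"rx":0,"ry":0,"rz":-6},{"dx":8.4,"dy":-4.8,"dz":0,"rx":0,"ry":0,"rz":-9},{"dx":8.4,"dy":-4.8,"dz":0,"rx":0,"ry":0,"rz":-12},{"dx":8.4,"dy":-4.8,"dz":0,"rx":0,"ry":0,"rz":-12},{"dx":8.4,"dy":-4.8,"dz":0,"rx":0,"ry":0,"rz":-12},{"dx":8.4,"dy":-4.8,"dz":0,"rx":0,"ry":0,"rz":-12},{"dx":8.4,"dy":-4.8,"dz":0,"rx":0,"ry":0,"rz":-12},{"dx":8.4,"dy":-4.8,"dz":0,"rx":0,"ry":0,"rz":-12},{"dx":8.4,"dy":-4.8,"dz":0,"rx":0,"ry":0,"rz":-12},{"dx":8.4,"dy":-4.8,"dz":0,"rx":0,"ry":0,"rz":-12}]' 1 && python3 -m creep '[{"dx":0,"dy":0,"dz":0,"rx":0,"ry":0,"rz":-2},{"dx":0,"dy":0,"dz":0,"rx":0,"ry":0,"rz":-3.9},{"dx":0,"dy":0,"dz":0,"rx":0,"ry":0,"rz":-3.9},{"dx":0,"dy":0,"dz":0,"rx":0,"ry":0,"rz":-3.9},{"dx":0,"dy":0,"dz":0,"rx":0,"ry":0,"rz":-3.9},{"dx":0,"dy":0,"dz":0,"rx":0,"ry":0,"rz":-3.9}]'
python3 - <<'E'
from h import *
s=sensors.get_state(); im=optics.snapshot("wrist"); cv2.imwrite("pics/w1.png",im[:,:,::-1]); print(s["eef_pos"],s["tcp_rot"],s["joint_positions"])
plan([.6,-.157,.2],180,s)
np.save("w1.npy",np.r_[s["eef_pos"],s["tcp_rot"]])
E
```

```text
t: 1.65
eef_pos: [0.5999, -0.1575, 0.2084]
tcp_rot: [-1.049, -2.96, -0.0]
force: [-0.4, 0.2, -0.4]
width: 0.0858
finger_force: 0.0
t: 2.4
eef_pos: [0.5998, -0.1583, 0.2089]
tcp_rot: [-0.007, -3.141, 0.0]
force: [0.8, -0.7, 0.4]
width: 0.0852
finger_force: 0.0
[ 0.59982027 -0.1583237   0.20893792] [-6.71072303e-03 -3.14123839e+00  3.06943095e-04] [ 0.71200092  0.4061816  -0.65866909  1.64510604  0.26469701  1.18157608
  1.5578749 ]
d [-0.003  0.022  0.149] r [-0.001 -0.002 -0.024]
```

View pics/w1.png

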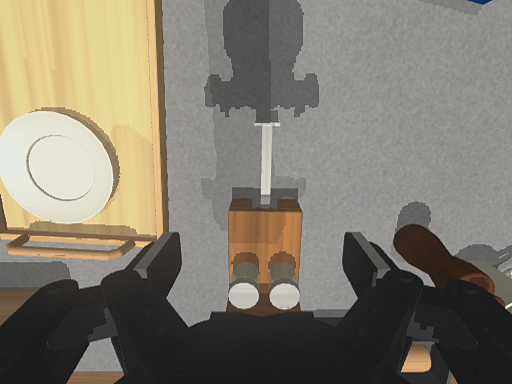

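Wrist view: bar runs from the blade (266,124) down to (265,200); stand front top edge at row ~211, columns 229–302. Plate at (62,167) and the tray side show too.

Run:
```python
from h import *
v=np.load("w1.npy"); W=cam("wrist",dict(eef_pos=v[:3],tcp_rot=v[3:]))
im=cv2.imread("pics/w1.png"); g=im.min(2); roi=np.zeros_like(g); roi[115:205,245:290]=1
for r in range(118,204,6):
    x=np.where((g[r,245:290]>175))[0]+245; print(r,x.min() if len(x) else None,x.max() if len(x) else None, plane(W,(x.mean(),r),.048) if len(x) else '', g[r,240])
for n,p,z in [("blade top L",(254,124),.048),("R",(280,124),.048),("stand FL",(229,211),.054),("FR",(302,211),.054),("mouth?",(265,205),.04)]: print(n,plane(W,p,z))
```

```text
118 None None  127
124 255 279 [ 0.5436 -0.1528  0.048 ] 131
130 262 271 [ 0.5505 -0.1531  0.048 ] 134
136 262 271 [ 0.5574 -0.1531  0.048 ] 132
142 262 271 [ 0.5645 -0.1531  0.048 ] 127
148 262 270 [ 0.5716 -0.1537  0.048 ] 129
154 262 270 [ 0.5788 -0.1537  0.048 ] 125
160 262 270 [ 0.5861 -0.1537  0.048 ] 129
166 262 270 [ 0.5934 -0.1537  0.048 ] 132
172 262 270 [ 0.6009 -0.1537  0.048 ] 130
178 261 270 [ 0.6085 -0.1543  0.048 ] 133
184 261 270 [ 0.6161 -0.1543  0.048 ] 125
190 261 269 [ 0.6238 -0.155   0.048 ] 82
196 None None  88
202 None None  50
blade top L [ 0.5436 -0.1677  0.048 ]
R [ 0.5437 -0.1373  0.048 ]
stand FL [ 0.6493 -0.2001  0.054 ]
FR [ 0.6497 -0.1087  0.054 ]
mouth? [ 0.6464 -0.1549  0.04  ]
```

```bash
python3 -m creep '[{"dx":0.13,"dy":0.08,"dz":0.9,"rx":0,"ry":0,"rz":0},{"dx":0.13,"dy":0.08,"dz":1.8,"rx":0,"ry":0,"rz":0},{"dx":0.13,"dy":0.08,"dz":2.6,"rx":0,"ry":0,"rz":0},{"dx":0.13,"dy":0.08,"dz":3.05,"rx":0,"ry":0,"rz":0},{"dx":0.13,"dy":0.08,"dz":3.05,"rx":0,"ry":0,"rz":0},{"dx":0.13,"dy":0.08,"dz":3.05,"rx":0,"ry":0,"rz":0}]' 1 && python3 -m creep '[{"dx":0,"dy":0,"dz":0,"rx":0,"ry":0,"rz":0},{"dx":0,"dy":0,"dz":0,"rx":0,"ry":0,"rz":0},{"dx":0,"dy":0,"dz":0,"rx":0,"ry":0,"rz":0},{"dx":0,"dy":0,"dz":0,"rx":0,"ry":0,"rz":0},{"dx":0,"dy":0,"dz":0,"rx":0,"ry":0,"rz":0},{"dx":0,"dy":0,"dz":0,"rx":0,"ry":0,"rz":0},{"dx":0,"dy":0,"dz":0,"rx":0,"ry":0,"rz":0}]' -1 70
```

```text
t: 3.2
eef_pos: [0.5937, -0.153, 0.0275]
tcp_rot: [0.002, 3.139, -0.001]
force: [0.1, 0.5, 0.3]
width: 0.0856
finger_force: 0.0
t: 4.08
eef_pos: [0.5923, -0.1529, 0.0261]
tcp_rot: [-0.001, -3.141, -0.0]
force: [0.6, 1.0, 0.2]
width: -0.0004
finger_force: 0.2
```

Run:
```python
from h import *
a=optics.snapshot("wrist")[:,:,::-1]; b=optics.snapshot("side")[:,:,::-1][130:230,150:270]
b=cv2.resize(b,(461,384),interpolation=cv2.INTER_CUBIC); a=a[:,90:430]
cv2.imwrite("pics/c2.png",np.hstack([a,b]))
```

```text
(no output)
```

View pics/c2.png

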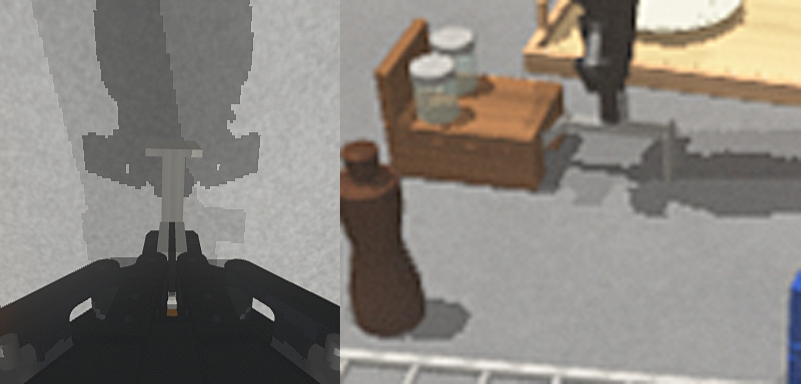

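Wrist crop: shut fingers at about (172,225), on the bar's line. Side crop: fingertip ends at (612,122), apparently just above the bar at (620,128). Checking the actual TCP against the images.

Run:
```python
from h import *
s=sensors.get_state(); D=cam("side"); W=cam("wrist",s)
f=lambda p:np.round([(p[0]-150)*461/120+340,(p[1]-130)*3.84])
p=s["eef_pos"]; print(p)
for z in (.026,.04,.044,.048,.052,.06): print(z,"side crop",f(proj(D,[p[0],p[1],z])),"wrist crop",np.round(proj(W,[p[0],p[1],z])-[90,0]))
print("bar in side", f(proj(D,[.546,-.153,.048])),f(proj(D,[.59,-.153,.044])), f(proj(D,[.546,-.153,0])))
t=tri(cam("side"),(150+(668-340)*120/461,130+122/3.84),W,(90+175,150)); print("blade top tri",t)
t=tri(cam("side"),(150+(612-340)*120/461,130+122/3.84),W,(90+172,225)); print("tip tri",t)
```

```text
[ 0.59228881 -0.15291278  0.02603022]
0.026 side crop [614. 142.] wrist crop [173. 222.]
0.04 side crop [613. 128.] wrist crop [173. 231.]
0.044 side crop [613. 124.] wrist crop [173. 234.]
0.048 side crop [613. 120.] wrist crop [173. 237.]
0.052 side crop [613. 116.] wrist crop [173. 240.]
0.06 side crop [612. 108.] wrist crop [173. 247.]
bar in side [667. 125.] [616. 124.] [668. 172.]
blade top tri (array([ 0.5431, -0.1517,  0.0517]), 0.0027)
tip tri (array([ 0.5903, -0.1534,  0.0441]), 0.0067)
```

Run:
```python
from h import *
print({k:np.round(v,3).tolist() for k,v in sensors.get_state().items() if k in("eef_pos","width","finger_force","joint_positions")})
rs=lambda i,x,y,w,h:cv2.resize(np.ascontiguousarray(i[y:y+h,x:x+w,::-1]),(390,390),interpolation=cv2.INTER_CUBIC)
cv2.imwrite("pics/c3.png",np.hstack([rs(optics.snapshot("wrist"),222,160,80,80),rs(optics.snapshot("side"),196,130,50,50)]))
```

```text
{'joint_positions': [0.639, 0.604, -0.575, 1.792, 0.416, 0.869, 1.442], 'eef_pos': [0.592, -0.153, 0.026], 'finger_force': 0.185, 'width': -0.0}
```

View pics/c3.png

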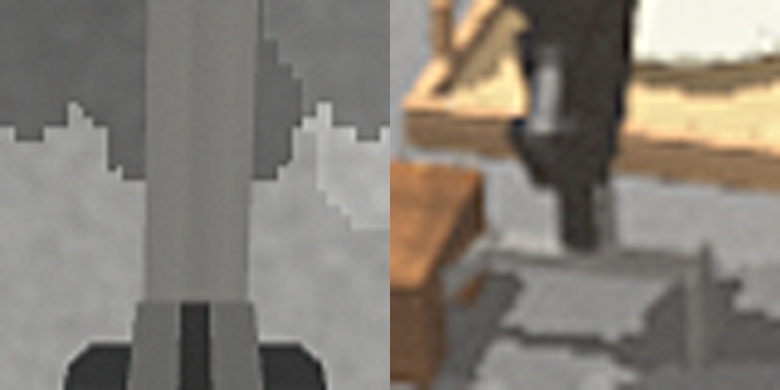

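The shut pads cover the bar instead of straddling it, so the fingertips are just above the bar, about 2 cm short of where the TCP reading puts them. Open, go 20 mm lower (still clear of the counter either way) and close again.

```bash
python3 -m creep '[{"dx":0,"dy":0,"dz":0,"rx":0,"ry":0,"rz":0},{"dx":0,"dy":0,"dz":0,"rx":0,"ry":0,"rz":0},{"dx":0,"dy":0,"dz":0,"rx":0,"ry":0,"rz":0},{"dx":0,"dy":0,"dz":0,"rx":0,"ry":0,"rz":0},{"dx":0,"dy":0,"dz":0.15,"rx":0,"ry":0,"rz":0},{"dx":0,"dy":0,"dz":0.33,"rx":0,"ry":0,"rz":0},{"dx":0,"dy":0,"dz":0.33,"rx":0,"ry":0,"rz":0}]' 1 && python3 -m creep '[{"dx":0,"dy":0,"dz":0,"rx":0,"ry":0,"rz":0},{"dx":0,"dy":0,"dz":0,"rx":0,"ry":0,"rz":0},{"dx":0,"dy":0,"dz":0,"rx":0,"ry":0,"rz":0},{"dx":0,"dy":0,"dz":0,"rx":0,"ry":0,"rz":0},{"dx":0,"dy":0,"dz":0,"rx":0,"ry":0,"rz":0},{"dx":0,"dy":0,"dz":0,"rx":0,"ry":0,"rz":0}]' -1 70
```

```text
t: 5.15
eef_pos: [0.5907, -0.1527, 0.0045]
tcp_rot: [-0.001, -3.138, -0.001]
force: [0.4, -0.4, 0.5]
width: 0.0852
finger_force: 0.0
t: 5.9
eef_pos: [0.5927, -0.1533, 0.0067]
tcp_rot: [0.002, 3.141, -0.001]
force: [0.6, 0.1, 2.0]
width: 0.0104
finger_force: 68.6
```

Gripped (68.6 N at about bar width). The real fingertips are some 22 mm behind the reported TCP; I'll allow for that from here. Draw the hook out.

```bash
python3 -m creep '[{"dx":0,"dy":0,"dz":-0.05,"rx":0,"ry":0,"rz":0},{"dx":0.25,"dy":0,"dz":-0.05,"rx":0,"ry":0,"rz":0},{"dx":0.6,"dy":0.01,"dz":-0.05,"rx":0,"ry":0,"rz":0},{"dx":1,"dy":0.02,"dz":-0.05,"rx":0,"ry":0,"rz":0},{"dx":1.4,"dy":0.03,"dz":-0.05,"rx":0,"ry":0,"rz":0},{"dx":1.8,"dy":0.04,"dz":-0.05,"rx":0,"ry":0,"rz":0},{"dx":2.2,"dy":0.04,"dz":-0.05,"rx":0,"ry":0,"rz":0},{"dx":2.3,"dy":0.04,"dz":-0.05,"rx":0,"ry":0,"rz":0},{"dx":2.3,"dy":0.04,"dz":-0.05,"rx":0,"ry":0,"rz":0},{"dx":2.3,"dy":0.04,"dz":0,"rx":0,"ry":0,"rz":0},{"dx":2.3,"dy":0.04,"dz":0.02,"rx":0,"ry":0,"rz":0}]'
python3 - <<'E'
from h import *
rs=lambda i:np.ascontiguousarray(i[:,:,::-1])
print(sensors.get_state()["force"])
a=rs(optics.snapshot("wrist"))[:,90:430]
b=cv2.resize(rs(optics.snapshot("side"))[120:220,150:270],(460,384),interpolation=cv2.INTER_CUBIC)
cv2.imwrite("pics/c4.png",np.hstack([a,b]))
E
```

```text
t: 7.28
eef_pos: [0.456, -0.1506, 0.0065]
tcp_rot: [0.001, 3.141, -0.002]
force: [-5.2, 0.5, 17.8]
width: 0.0103
finger_force: 70.6
[-5.16118627  0.53137397 17.84463414]
```

View pics/c4.png

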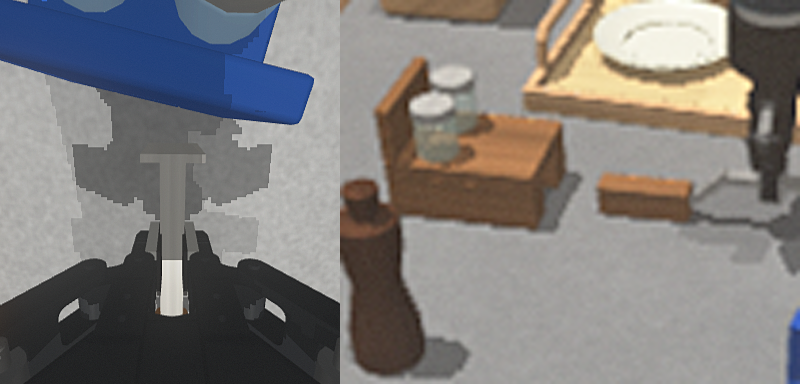

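The hook is fully out, its grip clear of the stand at (645,197) in the side crop. Release, rise, and move over the grip.

```bash
python3 -m creep '[{"dx":0,"dy":0,"dz":0,"rx":0,"ry":0,"rz":0},{"dx":0,"dy":0,"dz":0,"rx":0,"ry":0,"rz":0},{"dx":0,"dy":0,"dz":0,"rx":0,"ry":0,"rz":0},{"dx":0,"dy":0,"dz":0,"rx":0,"ry":0,"rz":0},{"dx":0,"dy":0,"dz":-0.6,"rx":0,"ry":0,"rz":0},{"dx":0,"dy":0,"dz":-1.4,"rx":0,"ry":0,"rz":0},{"dx":-1,"dy":0,"dz":-2.2,"rx":0,"ry":0,"rz":0},{"dx":-2.1,"dy":0,"dz":-2.4,"rx":0,"ry":0,"rz":0},{"dx":-2.1,"dy":0,"dz":-2.4,"rx":0,"ry":0,"rz":0},{"dx":-2.1,"dy":0,"dz":-2.4,"rx":0,"ry":0,"rz":0}]' 1
python3 - <<'E'
from h import *
s=sensors.get_state(); W=cam("wrist",s); im=np.ascontiguousarray(optics.snapshot("wrist")[:,:,::-1]); cv2.imwrite("pics/w5.png",im)
hsv=cv2.cvtColor(im,cv2.COLOR_BGR2HSV); m=cv2.inRange(hsv,(5,80,40),(20,255,255))
m[:, :200]=0; m[:,330:]=0
n,l,st,c=cv2.connectedComponentsWithStats(m)
for i in range(1,n):
    if st[i,4]>150:
        x,y,w,h,a=st[i]; print(st[i],c[i],plane(W,(x,y),.03),plane(W,(x+w,y+h),.03))
g=im.min(2)
for r in range(60,220,10):
    x=np.where(g[r,235:300]>165)[0]+235
    if len(x): print(r,x.min(),x.max(),plane(W,(x.mean(),r),.048))
E
```

```text
t: 8.62
eef_pos: [0.5817, -0.15, 0.1494]
tcp_rot: [-0.0, 3.14, 0.001]
force: [-0.1, 0.2, -0.3]
width: 0.0854
finger_force: 0.0
[ 249  124   23   75 1612] [260.18238213 160.79776675] [ 0.5241 -0.1634  0.03  ] [ 0.6044 -0.1392  0.03  ]
[ 214  226   88   91 6430] [256.7066874  270.41664075] [ 0.6365 -0.2045  0.03  ] [ 0.7599 -0.0999  0.03  ]
```

Grip found: 80 × 24 mm as it should be, centre (0.564, -0.151). Grasp it 18 mm behind its centre.

```bash
python3 -m creep '[{"dx":0,"dy":-0.02,"dz":0.9,"rx":0,"ry":0,"rz":0},{"dx":0,"dy":-0.02,"dz":1.8,"rx":0,"ry":0,"rz":0},{"dx":0,"dy":-0.02,"dz":2.4,"rx":0,"ry":0,"rz":0},{"dx":0,"dy":-0.02,"dz":2.72,"rx":0,"ry":0,"rz":0},{"dx":0,"dy":-0.02,"dz":2.72,"rx":0,"ry":0,"rz":0},{"dx":0,"dy":-0.02,"dz":2.72,"rx":0,"ry":0,"rz":0}]' 1 && python3 -m creep '[{"dx":0,"dy":0,"dz":0,"rx":0,"ry":0,"rz":0},{"dx":0,"dy":0,"dz":0,"rx":0,"ry":0,"rz":0},{"dx":0,"dy":0,"dz":0,"rx":0,"ry":0,"rz":0},{"dx":0,"dy":0,"dz":0,"rx":0,"ry":0,"rz":0},{"dx":0,"dy":0,"dz":0,"rx":0,"ry":0,"rz":0},{"dx":0,"dy":0,"dz":0,"rx":0,"ry":0,"rz":0}]' -1 110
```

```text
t: 9.43
eef_pos: [0.5817, -0.152, -0.0125]
tcp_rot: [0.001, 3.139, -0.001]
force: [-0.2, -0.1, -0.5]
width: 0.0855
finger_force: 0.0
t: 10.18
eef_pos: [0.581, -0.1518, -0.0133]
tcp_rot: [0.001, 3.141, -0.001]
force: [0.1, 0.9, 5.6]
width: 0.0215
finger_force: 110.4
```

```bash
python3 -m creep '[{"dx":0,"dy":0,"dz":-0.5,"rx":0,"ry":0,"rz":0},{"dx":0,"dy":0,"dz":-1.3,"rx":0,"ry":0,"rz":0},{"dx":0,"dy":0,"dz":-2.2,"rx":0,"ry":0,"rz":0},{"dx":0,"dy":0,"dz":-3.1,"rx":0,"ry":0,"rz":0.8},{"dx":0,"dy":0.6,"dz":-4,"rx":0,"ry":0,"rz":1.7},{"dx":0.4,"dy":1.4,"dz":-4.4,"rx":0,"ry":0,"rz":2.6},{"dx":0.8,"dy":2.2,"dz":-4.4,"rx":0,"ry":0,"rz":3.6},{"dx":1.2,"dy":3,"dz":-4.4,"rx":0,"ry":0,"rz":4.6},{"dx":1.6,"dy":3.8,"dz":-4.4,"rx":0,"ry":0,"rz":5.6},{"dx":2,"dy":4.6,"dz":-4.4,"rx":0,"ry":0,"rz":6.6},{"dx":2,"dy":5.4,"dz":-4.4,"rx":0,"ry":0,"rz":7.6},{"dx":2,"dy":6.2,"dz":-4.4,"rx":0,"ry":0,"rz":8.6}]' && python3 -m creep '[{"dx":0,"dy":0,"dz":0,"rx":0,"ry":0,"rz":0.4},{"dx":0,"dy":0,"dz":0,"rx":0,"ry":0,"rz":0.4},{"dx":0,"dy":0,"dz":0,"rx":0,"ry":0,"rz":0.4}]'
python3 - <<'E'
from h import *
s=sensors.get_state(); im=np.ascontiguousarray(optics.snapshot("wrist")[:,:,::-1]); cv2.imwrite("pics/w6.png",im)
np.save("w6.npy",np.r_[s["eef_pos"],s["tcp_rot"]])
print(s["joint_positions"])
cv2.imwrite("pics/w6b.png",cv2.resize(im,(800,600),interpolation=cv2.INTER_CUBIC))
E
```

```text
t: 11.68
eef_pos: [0.4597, 0.2135, 0.2489]
tcp_rot: [2.118, 2.319, -0.004]
force: [0.7, 0.0, -2.0]
width: 0.022
finger_force: 109.3
t: 12.05
eef_pos: [0.4606, 0.2118, 0.249]
tcp_rot: [-2.193, -2.249, 0.003]
force: [-0.1, -1.0, -2.5]
width: 0.0219
finger_force: 109.4
[ 0.25372674  0.14728437 -0.82199728  1.85610804  0.11652619  1.18922442
 -0.58129803]
```

View pics/w6b.png

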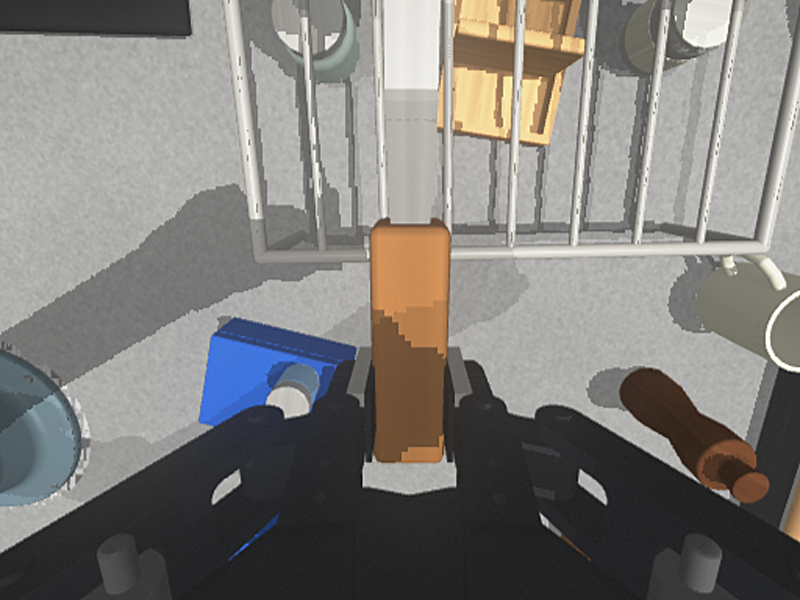

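View: the caddy's near wall runs from (440,129) to its right corner (548,146), and the board top's right end is at (585,45). Shelf front wire runs from (258,258) to (770,247). The caddy is turned about 8–9° clockwise relative to the shelf front. Jar is at (315,30), tin at (680,30).

Run:
```python
from h import *
v=np.load("w6.npy"); W=cam("wrist",dict(eef_pos=v[:3],tcp_rot=v[3:])); k=.64
for n,x,y,z in [("wallR",548,146,0),("wallR",548,146,.028),("wallL",440,129,0),("wallL",440,129,.028),("boardR",585,42,.084),("boardRnear",585,51,.084),("boardL near",455,32,.084),("shelfL",258,258,.118),("shelfR",770,247,.118),("grip tipend",370,225,.265),("gripR",450,225,.265),("tin",652,70,.0),("jar",350,70,0)]:
    print(n,z,plane(W,(x*k,y*k),z))
im=cv2.imread("pics/w6.png"); hsv=cv2.cvtColor(im,cv2.COLOR_BGR2HSV); m=cv2.inRange(hsv,(10,70,90),(28,255,255)); m[:,:282]=0;m[100:]=0;m[:,390:]=0
P=[]
for c in range(284,352,2):
    r=np.where(m[:,c])[0]
    if len(r): P.append((c,r.max()))
P=np.array(P,float); print(P.astype(int).tolist())
# board from side view
d=cv2.imread("pics/side0.png"); h=cv2.cvtColor(d,cv2.COLOR_BGR2HSV); q=cv2.inRange(h,(5,90,60),(25,255,255))[270:345,150:230]
print("side rows"); 
for c in range(0,80,4):
    r=np.where(q[:,c])[0]; print(c+150,(r.min()+270,r.max()+270) if len(r) else None,end=' ')
```

```text
wallR 0 [0.5852 0.3084 0.    ]
wallR 0.028 [0.5766 0.3065 0.028 ]
wallL 0 [0.485  0.3206 0.    ]
wallL 0.028 [0.4833 0.3178 0.028 ]
boardR 0.084 [0.5773 0.3711 0.084 ]
boardRnear 0.084 [0.5781 0.3656 0.084 ]
boardL near 0.084 [0.4872 0.375  0.084 ]
shelfL 0.118 [0.3525 0.2203 0.118 ]
shelfR 0.118 [0.7123 0.2374 0.118 ]
grip tipend 0.265 [0.4451 0.2626 0.265 ]
gripR 0.265 [0.4731 0.2633 0.265 ]
tin 0.0 [0.6694 0.3738 0.    ]
jar 0 [0.4035 0.3673 0.    ]
[[290, 84], [292, 84], [294, 85], [296, 85], [298, 85], [300, 86], [302, 86], [304, 86], [306, 87], [308, 87], [310, 87], [312, 88], [314, 88], [316, 88], [318, 89], [320, 89], [322, 89], [324, 89], [326, 89], [328, 49], [332, 89], [334, 91], [336, 91], [338, 92], [340, 92], [342, 92], [344, 93], [346, 92], [348, 92], [350, 92]]
side rows
150 None 154 None 158 (np.int64(324), np.int64(324)) 162 (np.int64(311), np.int64(328)) 166 (np.int64(305), np.int64(329)) 170 (np.int64(281), np.int64(330)) 174 (np.int64(282), np.int64(332)) 178 (np.int64(283), np.int64(333)) 182 (np.int64(278), np.int64(333)) 186 (np.int64(279), np.int64(335)) 190 (np.int64(286), np.int64(336)) 194 (np.int64(281), np.int64(337)) 198 (np.int64(282), np.int64(338)) 202 (np.int64(282), np.int64(339)) 206 (np.int64(283), np.int64(330)) 210 (np.int64(296), np.int64(321)) 214 (np.int64(295), np.int64(312)) 218 None 222 None 226 None
```

Run:
```python
from h import *
s=sensors.get_state();print(s["eef_pos"],s["tcp_rot"])
plan([.502,.023,.249],83.5); plan([.502,.023,.035],83.5)
```

```text
[0.4608294  0.21175595 0.24926846] [ 2.1937604   2.24862955 -0.00247294]
d [-3.162  0.608  0.008] r [-0.006  0.007  0.792]
d [-3.158  0.612  3.574] r [-0.006  0.007  0.792]
```

```bash
python3 -m creep '[{"dx":-0.8,"dy":0.15,"dz":0,"rx":0,"ry":0,"rz":0.2},{"dx":-1.6,"dy":0.3,"dz":0,"rx":0,"ry":0,"rz":0.4},{"dx":-2.4,"dy":0.5,"dz":0,"rx":0,"ry":0,"rz":0.6},{"dx":-3.16,"dy":0.61,"dz":0.3,"rx":0,"ry":0,"rz":0.79},{"dx":-3.16,"dy":0.61,"dz":1.2,"rx":0,"ry":0,"rz":0.79},{"dx":-3.16,"dy":0.61,"dz":2.1,"rx":0,"ry":0,"rz":0.79},{"dx":-3.16,"dy":0.61,"dz":2.9,"rx":0,"ry":0,"rz":0.79},{"dx":-3.16,"dy":0.61,"dz":3.4,"rx":0,"ry":0,"rz":0.79},{"dx":-3.16,"dy":0.61,"dz":3.57,"rx":0,"ry":0,"rz":0.79},{"dx":-3.16,"dy":0.61,"dz":3.57,"rx":0,"ry":0,"rz":0.79},{"dx":-3.16,"dy":0.61,"dz":3.57,"rx":0,"ry":0,"rz":0.79}]'
python3 - <<'E'
from h import *
s=sensors.get_state();print(s["eef_pos"],s["tcp_rot"])
W=cam("wrist",s);im=np.ascontiguousarray(optics.snapshot("wrist")[:,:,::-1]); cv2.imwrite("pics/w7.png",im)
cv2.imwrite("pics/side7.png",np.ascontiguousarray(optics.snapshot("side")[:,:,::-1]));cv2.imwrite("pics/scene7.png",np.ascontiguousarray(optics.snapshot("scene")[:,:,::-1]))
u=np.array([np.sin(np.radians(6.5)),np.cos(np.radians(6.5))])
# wrist: bright bar columns / blade end
g=im.min(2)
for r in range(0,150,10):
    x=np.where(g[r,225:300]>150)[0]+225
    print(r,x.min() if len(x) else 0,x.max() if len(x) else 0,end=' | ')
tip=s["eef_pos"][:2]+.175*u; print("tip",tip)
for n in("side","scene"): print(n,proj(cam(n),[*tip,.048]),proj(cam(n),[*tip,.096]))
plan([.5375-.175*u[0],.3364-.175*u[1],.035],83.5)
E
```

```text
t: 13.48
eef_pos: [0.5041, 0.0244, 0.0373]
tcp_rot: [2.341, 2.091, 0.004]
force: [-0.6, 0.9, -1.1]
width: 0.022
finger_force: 109.3
[0.50414696 0.02441883 0.03733731] [2.34126191 2.09127568 0.00372391]
0 231 299 | 10 232 299 | 20 230 299 | 30 231 299 | 40 230 299 | 50 231 299 | 60 232 299 | 70 231 299 | 80 232 299 | 90 233 299 | 100 235 299 | 110 236 299 | 120 240 299 | 130 244 299 | 140 250 299 | tip [0.52395752 0.19829391]
side [215.07088296 239.07924211] [213.85575778 224.75747361]
scene [302.59028582 183.50853675] [303.56967463 171.9538079 ]
d [ 2.313 -0.027  0.036] r [0.017 0.001 0.006]
```

```bash
python3 -m creep '[{"dx":0.3,"dy":-0.02,"dz":0.03,"rx":0,"ry":0,"rz":0},{"dx":0.7,"dy":-0.02,"dz":0.03,"rx":0,"ry":0,"rz":0},{"dx":1.1,"dy":-0.02,"dz":0.03,"rx":0,"ry":0,"rz":0},{"dx":1.5,"dy":-0.02,"dz":0.03,"rx":0,"ry":0,"rz":0},{"dx":1.9,"dy":-0.02,"dz":0.03,"rx":0,"ry":0,"rz":0},{"dx":2.2,"dy":-0.02,"dz":0.03,"rx":0,"ry":0,"rz":0},{"dx":2.3,"dy":-0.02,"dz":0.03,"rx":0,"ry":0,"rz":0},{"dx":2.3,"dy":-0.02,"dz":0.03,"rx":0,"ry":0,"rz":0},{"dx":2.3,"dy":-0.02,"dz":0.03,"rx":0,"ry":0,"rz":0}]'
python3 - <<'E'
from h import *
s=sensors.get_state()
rs=lambda i:np.ascontiguousarray(i[:,:,::-1])
a=cv2.resize(rs(optics.snapshot("side"))[210:360,80:300],(440,300),interpolation=cv2.INTER_CUBIC)
b=cv2.resize(rs(optics.snapshot("scene"))[110:230,250:410],(400,300),interpolation=cv2.INTER_CUBIC)[:,:360]
cv2.imwrite("pics/c8.png",np.hstack([a,b]))
u=np.array([np.sin(np.radians(6.5)),np.cos(np.radians(6.5))]); tip=s["eef_pos"][:2]+.175*u; z=s["eef_pos"][2]+.0133
print("tip",tip,z)
for zz in(z,z+.048):
    p=proj(cam("side"),[*tip,zz]); q=proj(cam("scene"),[*tip,zz]); print((p-[80,210])*2,(q-[250,110])*2.5+[440,0])
plan([s["eef_pos"][0],s["eef_pos"][1],-.003],83.5)
E
```

```text
t: 14.75
eef_pos: [0.5166, 0.1602, 0.0337]
tcp_rot: [2.344, 2.091, -0.002]
force: [-0.2, -0.6, -2.0]
width: 0.0222
finger_force: 109.4
tip [0.53638645 0.33402871] 0.04697025982290464
[229.14010077 143.18075931] [642.08631461 152.45616276]
[224.86682887 113.95246095] [645.80834525 124.25326639]
d [-0.002 -0.     0.612] r [-0.002  0.006 -0.003]
```

View pics/c8.png

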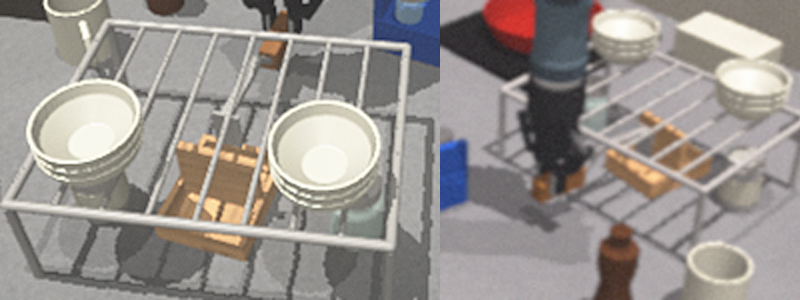

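The blade sits at (228,128) in the side crop, as predicted, between near wall and board. Lower it gently, then begin the pull.

```bash
python3 -m creep '[{"dx":0,"dy":0,"dz":0.2,"rx":0,"ry":0,"rz":0},{"dx":0,"dy":0,"dz":0.4,"rx":0,"ry":0,"rz":0},{"dx":0,"dy":0,"dz":0.6,"rx":0,"ry":0,"rz":0},{"dx":0,"dy":0,"dz":0.6,"rx":0,"ry":0,"rz":0},{"dx":0,"dy":0,"dz":0.6,"rx":0,"ry":0,"rz":0}]' && python3 -m creep '[{"dx":-0.1,"dy":0,"dz":0,"rx":0,"ry":0,"rz":0},{"dx":-0.2,"dy":0,"dz":0,"rx":0,"ry":0,"rz":0},{"dx":-0.3,"dy":0,"dz":0,"rx":0,"ry":0,"rz":0},{"dx":-0.45,"dy":0,"dz":0,"rx":0,"ry":0,"rz":0},{"dx":-0.6,"dy":0,"dz":0,"rx":0,"ry":0,"rz":0},{"dx":-0.8,"dy":0,"dz":0,"rx":0,"ry":0,"rz":0},{"dx":-1,"dy":0,"dz":0,"rx":0,"ry":0,"rz":0}]'
```

```text
t: 15.48
eef_pos: [0.5167, 0.1619, -0.0022]
tcp_rot: [-2.342, -2.093, 0.0]
force: [0.3, 0.5, -1.2]
width: 0.0218
finger_force: 109.4
t: 16.35
eef_pos: [0.5099, 0.1014, -0.002]
tcp_rot: [2.343, 2.093, 0.0]
force: [-0.1, 1.2, -0.8]
width: 0.022
finger_force: 109.4
```

```bash
cat > cad.py <<'E'
from h import *
def blob(n,f=None):
    im=np.ascontiguousarray(optics.snapshot(n)[:,:,::-1]); 
    if f: cv2.imwrite(f,im)
    return im
a=cv2.imread("pics/side0.png"); b=blob("side","pics/sideN.png")
f=lambda i:cv2.inRange(cv2.cvtColor(i,cv2.COLOR_BGR2HSV),(8,90,90),(25,255,255))[185:350,140:270]
for i in(a,b):
    n,l,st,c=cv2.connectedComponentsWithStats(cv2.morphologyEx(f(i),cv2.MORPH_CLOSE,np.ones((7,7))))
    print([(st[j].tolist(),np.round(c[j]+[140,185]).tolist()) for j in range(1,n) if st[j,4]>100])
E
python3 cad.py
```

```text
[([18, 92, 60, 63, 2355], [189.0, 307.0])]
[([79, 27, 13, 27, 189], [226.0, 226.0]), ([29, 77, 51, 58, 1920], [194.0, 291.0])]
```

The caddy is following (centroid row 307→291). Pull the rest.

```bash
python3 -m creep '[{"dx":-0.2,"dy":0,"dz":0,"rx":0,"ry":0,"rz":0},{"dx":-0.5,"dy":0,"dz":0,"rx":0,"ry":0,"rz":0},{"dx":-0.8,"dy":0,"dz":0,"rx":0,"ry":0,"rz":0},{"dx":-1.2,"dy":0,"dz":0,"rx":0,"ry":0,"rz":0},{"dx":-1.6,"dy":0,"dz":0,"rx":0,"ry":0,"rz":0},{"dx":-2,"dy":0,"dz":0,"rx":0,"ry":0,"rz":0},{"dx":-2.4,"dy":0,"dz":0,"rx":0,"ry":0,"rz":0},{"dx":-2.8,"dy":0,"dz":0,"rx":0,"ry":0,"rz":0},{"dx":-3.2,"dy":0,"dz":0,"rx":0,"ry":0,"rz":0},{"dx":-3.5,"dy":0,"dz":0,"rx":0,"ry":0,"rz":0},{"dx":-3.65,"dy":0,"dz":0,"rx":0,"ry":0,"rz":0},{"dx":-3.65,"dy":0,"dz":0,"rx":0,"ry":0,"rz":0}]' && python3 cad.py
python3 - <<'E'
from h import *
s=sensors.get_state(); W=cam("wrist",s); im=np.ascontiguousarray(optics.snapshot("wrist")[:,:,::-1]); cv2.imwrite("pics/w9.png",im)
b=cv2.imread("pics/sideN.png")
E
```

```text
t: 17.9
eef_pos: [0.4847, -0.1172, -0.0021]
tcp_rot: [2.344, 2.091, -0.002]
force: [0.2, 1.2, -2.2]
width: 0.0217
finger_force: 109.3
[([18, 92, 60, 63, 2355], [189.0, 307.0])]
[([67, 18, 48, 44, 1474], [230.0, 224.0])]
```

The caddy is out: expected far wall at y≈0.168, against the shelf front at 0.224. Lift the blade out, back off, and lay the hook down.

```bash
python3 -m creep '[{"dx":0.05,"dy":0,"dz":-0.3,"rx":0,"ry":0,"rz":0},{"dx":0.05,"dy":0,"dz":-0.7,"rx":0,"ry":0,"rz":0},{"dx":0.05,"dy":0,"dz":-1,"rx":0,"ry":0,"rz":0},{"dx":0.05,"dy":0,"dz":-1,"rx":0,"ry":0,"rz":0},{"dx":-0.4,"dy":0,"dz":-1,"rx":0,"ry":0,"rz":0},{"dx":-1,"dy":0,"dz":-1,"rx":0,"ry":0,"rz":0},{"dx":-1,"dy":0,"dz":-1,"rx":0,"ry":0,"rz":0},{"dx":-1,"dy":0,"dz":-0.5,"rx":0,"ry":0,"rz":0},{"dx":-1,"dy":0,"dz":-0.1,"rx":0,"ry":0,"rz":0},{"dx":-1,"dy":0,"dz":0.1,"rx":0,"ry":0,"rz":0},{"dx":-1,"dy":0,"dz":0.17,"rx":0,"ry":0,"rz":0},{"dx":-1,"dy":0,"dz":0.17,"rx":0,"ry":0,"rz":0}]'; python3 cad.py
```

```text
t: 19.5
eef_pos: [0.4791, -0.1749, -0.012]
tcp_rot: [2.342, 2.094, 0.0]
force: [-1.1, 0.5, -2.1]
width: 0.0219
finger_force: 109.4
[([18, 92, 60, 63, 2355], [189.0, 307.0])]
[([67, 18, 48, 44, 1461], [230.0, 224.0])]
```

```bash
python3 -m creep '[{"dx":0,"dy":0,"dz":0.03,"rx":0,"ry":0,"rz":0},{"dx":0,"dy":0,"dz":0.03,"rx":0,"ry":0,"rz":0}]' && python3 -m creep '[{"dx":0,"dy":0,"dz":0,"rx":0,"ry":0,"rz":0},{"dx":0,"dy":0,"dz":0,"rx":0,"ry":0,"rz":0},{"dx":0,"dy":0,"dz":0,"rx":0,"ry":0,"rz":0},{"dx":0,"dy":0,"dz":0,"rx":0,"ry":0,"rz":0},{"dx":0,"dy":0,"dz":-0.5,"rx":0,"ry":0,"rz":0},{"dx":0,"dy":0,"dz":-1.3,"rx":0,"ry":0,"rz":0},{"dx":0,"dy":0,"dz":-2.2,"rx":0,"ry":0,"rz":0},{"dx":0,"dy":0,"dz":-3,"rx":0,"ry":0,"rz":-1},{"dx":0.8,"dy":0,"dz":-3.6,"rx":0,"ry":0,"rz":-2},{"dx":1.6,"dy":0,"dz":-3.6,"rx":0,"ry":0,"rz":-3},{"dx":2.4,"dy":0,"dz":-3.6,"rx":0,"ry":0,"rz":-4}]' 1
python3 - <<'E'
from h import *
plan([.515,.108,.2],173.5); print(sensors.get_state()["joint_positions"])
E
```

```text
t: 19.8
eef_pos: [0.4796, -0.1755, -0.0133]
tcp_rot: [2.342, 2.091, 0.001]
force: [0.1, -0.4, -0.1]
width: 0.0218
finger_force: 109.9
t: 21.18
eef_pos: [0.4952, -0.0309, 0.2029]
tcp_rot: [1.477, 2.77, -0.0]
force: [0.1, -0.4, 0.2]
width: 0.0855
finger_force: 0.0
d [1.738 1.563 0.046] r [-1.000e-03  1.400e-02 -4.964e+00]
[ 0.74814191  0.17369399 -0.82899133  1.9356574   0.14582813  1.09051739
  0.45006813]
```

```bash
python3 -m creep '[{"dx":0.6,"dy":0.5,"dz":0,"rx":0,"ry":0,"rz":-1},{"dx":1.2,"dy":1,"dz":0,"rx":0,"ry":0,"rz":-2},{"dx":1.74,"dy":1.56,"dz":0,"rx":0,"ry":0,"rz":-3},{"dx":1.74,"dy":1.56,"dz":0,"rx":0,"ry":0,"rz":-4},{"dx":1.74,"dy":1.56,"dz":0,"rx":0,"ry":0,"rz":-4.96},{"dx":1.74,"dy":1.56,"dz":0,"rx":0,"ry":0,"rz":-4.96},{"dx":1.74,"dy":1.56,"dz":0,"rx":0,"ry":0,"rz":-4.96}]'
python3 - <<'E'
from h import *
s=sensors.get_state(); np.save("w10.npy",np.r_[s["eef_pos"],s["tcp_rot"]])
im=np.ascontiguousarray(optics.snapshot("wrist")[:,:,::-1]); cv2.imwrite("pics/w10.png",im)
cv2.imwrite("pics/w10b.png",cv2.resize(im,(800,600),interpolation=cv2.INTER_CUBIC))
W=cam("wrist",s);m=cv2.inRange(cv2.cvtColor(im,cv2.COLOR_BGR2HSV),(8,70,80),(28,255,255))
n,l,st,c=cv2.connectedComponentsWithStats(m)
print([(st[j].tolist(),c[j].round().tolist()) for j in range(1,n) if st[j,4]>300])
E
```

```text
t: 22.05
eef_pos: [0.5149, 0.1064, 0.2018]
tcp_rot: [-0.192, -3.135, 0.001]
force: [1.3, 0.5, 0.5]
width: 0.0851
finger_force: 0.0
[([209, 119, 100, 91, 7730], [259.0, 158.0]), ([16, 156, 76, 21, 1375], [51.0, 166.0]), ([0, 238, 23, 88, 1042], [7.0, 289.0])]
```

View pics/w10b.png

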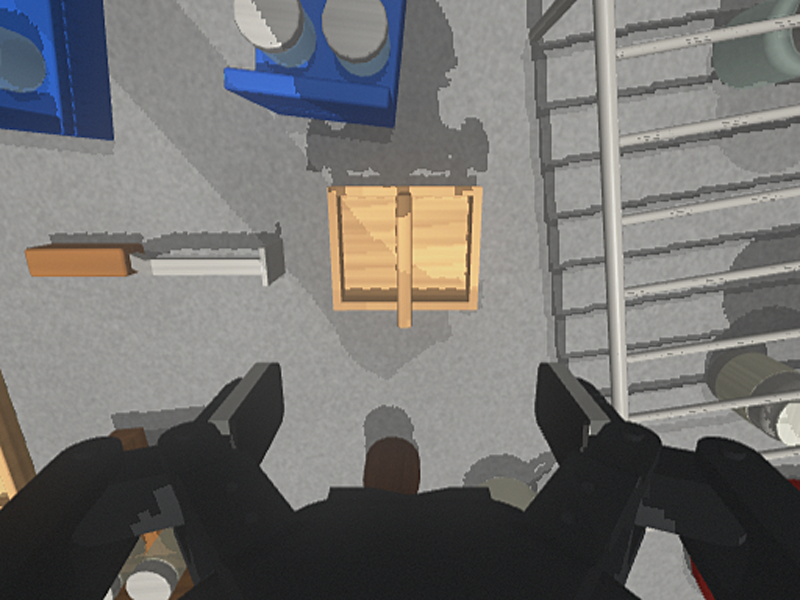

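The caddy is clear of the shelf and the hook lies flat at left, (30–280, 260). The board top runs from (403,191) to (405,327), columns 397–412.

Run:
```python
from h import *
v=np.load("w10.npy"); st=dict(eef_pos=v[:3],tcp_rot=v[3:]); W=cam("wrist",st); k=.64
a,b=plane(W,(403.5*k,191*k),.084),plane(W,(405*k,327*k),.084); print(a,b,np.linalg.norm(a-b),np.degrees(np.arctan2(*(b-a)[1::-1])))
c=(a+b)/2; print(c)
for n,p in [("wall corners z.028",[(329,187),(482,187),(333,309),(478,309)])]: 
    q=[plane(W,(x*k,y*k),.028) for x,y in p]; print(q,np.mean(q,0))
plan([c[0],c[1],.038],173.5)
# hook lying
```

```text
[0.4553 0.1094 0.084 ] [0.5482 0.0988 0.084 ] 0.09350278070731377 -6.509365045221562
[0.50175 0.1041  0.084  ]
[array([0.4471, 0.0516, 0.028 ]), array([0.4615, 0.1692, 0.028 ]), array([0.5451, 0.0379, 0.028 ]), array([0.5599, 0.1584, 0.028 ])] [0.5034   0.104275 0.028   ]
d [ 0.214 -0.063  2.731] r [-0.003 -0.    -0.047]
```

```bash
python3 -m creep '[{"dx":0.21,"dy":-0.06,"dz":0.8,"rx":0,"ry":0,"rz":0},{"dx":0.21,"dy":-0.06,"dz":1.6,"rx":0,"ry":0,"rz":0},{"dx":0.21,"dy":-0.06,"dz":2.3,"rx":0,"ry":0,"rz":0},{"dx":0.21,"dy":-0.06,"dz":2.7,"rx":0,"ry":0,"rz":0},{"dx":0.21,"dy":-0.06,"dz":2.73,"rx":0,"ry":0,"rz":0},{"dx":0.21,"dy":-0.06,"dz":2.73,"rx":0,"ry":0,"rz":0},{"dx":0.21,"dy":-0.06,"dz":2.73,"rx":0,"ry":0,"rz":0}]' 1 && python3 -m creep '[{"dx":0,"dy":0,"dz":0,"rx":0,"ry":0,"rz":0},{"dx":0,"dy":0,"dz":0,"rx":0,"ry":0,"rz":0},{"dx":0,"dy":0,"dz":0,"rx":0,"ry":0,"rz":0},{"dx":0,"dy":0,"dz":0,"rx":0,"ry":0,"rz":0},{"dx":0,"dy":0,"dz":0,"rx":0,"ry":0,"rz":0},{"dx":0,"dy":0,"dz":0,"rx":0,"ry":0,"rz":0},{"dx":0,"dy":0,"dz":-0.3,"rx":0,"ry":0,"rz":0},{"dx":0,"dy":0,"dz":-0.3,"rx":0,"ry":0,"rz":0}]' -1 90
```

```text
t: 22.98
eef_pos: [0.5036, 0.1049, 0.0397]
tcp_rot: [0.188, 3.133, 0.0]
force: [0.3, -0.3, -0.2]
width: 0.0853
finger_force: 0.0
t: 23.98
eef_pos: [0.5034, 0.1052, 0.0575]
tcp_rot: [0.187, 3.133, 0.002]
force: [0.1, 0.4, -3.1]
width: 0.0081
finger_force: 88.2
```

Run:
```python
from h import *
v=np.load("w1.npy"); W=cam("wrist",dict(eef_pos=v[:3],tcp_rot=v[3:])); im=cv2.imread("pics/w1.png")
hsv=cv2.cvtColor(im,cv2.COLOR_BGR2HSV); m=cv2.inRange(hsv,(10,60,80),(30,255,255)); m[:,175:]=0
for r in (5,60,110,160,210): x=np.where(m[r])[0].max(); print(r,x,plane(W,(x,r),.024))
w=cv2.inRange(hsv,(0,0,195),(180,40,255)); w[:,130:]=0; n,l,st,c=cv2.connectedComponentsWithStats(cv2.morphologyEx(w,cv2.MORPH_CLOSE,np.ones((9,9)))); j=1+np.argmax(st[1:,4]); x,y,ww,h,_=st[j]
print(st[j],[plane(W,p,.018) for p in((x,y+h/2),(x+ww,y+h/2),(x+ww/2,y),(x+ww/2,y+h))])
# tray far(-x) rim in scene0
S=cam("scene");i=cv2.imread("pics/scene0.png")
T=np.array([.538,-.408]); th=np.radians(-2.7); ax=np.array([np.cos(th),np.sin(th)]); ay=np.array([-ax[1],ax[0]])
print("plate in tray", [(np.array([.602,-.428])-T)@a for a in(ax,ay)], "target", T-.092*ax)
```

```text
5 161 [ 0.4137 -0.2717  0.024 ]
60 163 [ 0.4705 -0.2752  0.024 ]
110 164 [ 0.5272 -0.2798  0.024 ]
160 166 [ 0.5897 -0.2835  0.024 ]
210 167 [ 0.6587 -0.2889  0.024 ]
[    0   111   114   113 10023] [array([ 0.5998, -0.5079,  0.018 ]), array([ 0.6005, -0.3559,  0.018 ]), array([ 0.5278, -0.4169,  0.018 ]), array([ 0.6812, -0.4486,  0.018 ])]
plate in tray [np.float64(0.06487108101175888), np.float64(-0.01696298465382229)] target [ 0.44610213 -0.40366621]
```

Run:
```python
from h import *
plan([.447,-.394,.16],176)
```

```text
d [-0.061 -8.371 -1.719] r [ 0.006  0.017 -0.283]
```

```bash
python3 -m creep '[{"dx":0,"dy":0,"dz":-0.6,"rx":0,"ry":0,"rz":0},{"dx":0,"dy":0,"dz":-1.2,"rx":0,"ry":0,"rz":0},{"dx":0,"dy":-0.4,"dz":-1.7,"rx":0,"ry":0,"rz":0},{"dx":0,"dy":-1.1,"dz":-1.72,"rx":0,"ry":0,"rz":0},{"dx":0,"dy":-2,"dz":-1.72,"rx":0,"ry":0,"rz":0},{"dx":0,"dy":-2.9,"dz":-1.72,"rx":0,"ry":0,"rz":0},{"dx":0,"dy":-3.8,"dz":-1.72,"rx":0,"ry":0,"rz":-0.1},{"dx":0,"dy":-4.7,"dz":-1.72,"rx":0,"ry":0,"rz":-0.2},{"dx":-0.06,"dy":-5.6,"dz":-1.72,"rx":0,"ry":0,"rz":-0.28},{"dx":-0.06,"dy":-6.5,"dz":-1.72,"rx":0,"ry":0,"rz":-0.28},{"dx":-0.06,"dy":-7.3,"dz":-1.72,"rx":0,"ry":0,"rz":-0.28},{"dx":-0.06,"dy":-8,"dz":-1.72,"rx":0,"ry":0,"rz":-0.28}]' && python3 -m creep '[{"dx":0,"dy":-0.37,"dz":0,"rx":0,"ry":0,"rz":0},{"dx":0,"dy":-0.37,"dz":0,"rx":0,"ry":0,"rz":0},{"dx":0,"dy":-0.37,"dz":0,"rx":0,"ry":0,"rz":0},{"dx":0,"dy":-0.37,"dz":0,"rx":0,"ry":0,"rz":0}]'
python3 - <<'E'
from h import *
s=sensors.get_state(); plan([.447,-.394,.055],176); print(s["joint_positions"])
W=cam("wrist",s); im=np.ascontiguousarray(optics.snapshot("wrist")[:,:,::-1]); cv2.imwrite("pics/w11.png",im)
# pitch/roll check of caddy: predicted board-top end + near/far wall corners vs yellow mask bounds
E
```

```text
t: 25.48
eef_pos: [0.4475, -0.3745, 0.1588]
tcp_rot: [-0.113, -3.139, 0.0]
force: [0.8, 0.2, -2.1]
width: 0.0081
finger_force: 88.5
t: 25.98
eef_pos: [0.4482, -0.3916, 0.1595]
tcp_rot: [0.104, 3.14, 0.001]
force: [-0.2, 0.3, -3.0]
width: 0.0079
finger_force: 88.5
d [ 0.017 -0.042  1.742] r [0.004 0.    0.022]
[ 1.29150096  0.44950103 -0.80063954  1.74868059  0.35752238  1.09622823
  1.87873277]
```

```bash
python3 -m creep '[{"dx":0.02,"dy":-0.04,"dz":0.4,"rx":0,"ry":0,"rz":0},{"dx":0.02,"dy":-0.04,"dz":0.8,"rx":0,"ry":0,"rz":0},{"dx":0.02,"dy":-0.04,"dz":1.2,"rx":0,"ry":0,"rz":0},{"dx":0.02,"dy":-0.04,"dz":1.5,"rx":0,"ry":0,"rz":0},{"dx":0.02,"dy":-0.04,"dz":1.65,"rx":0,"ry":0,"rz":0},{"dx":0.02,"dy":-0.04,"dz":1.74,"rx":0,"ry":0,"rz":0},{"dx":0.02,"dy":-0.04,"dz":1.74,"rx":0,"ry":0,"rz":0}]' && python3 -m creep '[{"dx":0,"dy":0,"dz":0.04,"rx":0,"ry":0,"rz":0},{"dx":0,"dy":0,"dz":0.08,"rx":0,"ry":0,"rz":0},{"dx":0,"dy":0,"dz":0.08,"rx":0,"ry":0,"rz":0},{"dx":0,"dy":0,"dz":0.08,"rx":0,"ry":0,"rz":0}]'
```

```text
t: 26.9
eef_pos: [0.4459, -0.397, 0.0552]
tcp_rot: [0.11, 3.139, -0.001]
force: [0.1, -0.3, -3.6]
width: 0.0082
finger_force: 88.4
t: 27.4
eef_pos: [0.4457, -0.3969, 0.0503]
tcp_rot: [0.111, 3.14, -0.0]
force: [-0.6, -0.6, -2.6]
width: 0.0085
finger_force: 88.4
```

```bash
python3 -m creep '[{"dx":0,"dy":0,"dz":0.02,"rx":0,"ry":0,"rz":0},{"dx":0,"dy":0,"dz":0.02,"rx":0,"ry":0,"rz":0},{"dx":0,"dy":0,"dz":0.02,"rx":0,"ry":0,"rz":0}]' && python3 -m creep '[{"dx":0,"dy":0,"dz":0.02,"rx":0,"ry":0,"rz":0},{"dx":0,"dy":0,"dz":0.02,"rx":0,"ry":0,"rz":0}]'
```

```text
t: 27.78
eef_pos: [0.4457, -0.3969, 0.049]
tcp_rot: [-0.11, -3.14, 0.0]
force: [0.1, 0.2, -2.4]
width: 0.0084
finger_force: 88.4
t: 28.02
eef_pos: [0.4459, -0.397, 0.0484]
tcp_rot: [-0.11, -3.14, 0.001]
force: [-1.9, 0.8, 1.9]
width: 0.008
finger_force: 89.1
```

Touchdown (force turned from -2.4 to +1.9 N). Release, rise, and check.

```bash
python3 -m creep '[{"dx":0,"dy":0,"dz":0,"rx":0,"ry":0,"rz":0},{"dx":0,"dy":0,"dz":0,"rx":0,"ry":0,"rz":0},{"dx":0,"dy":0,"dz":0,"rx":0,"ry":0,"rz":0},{"dx":0,"dy":0,"dz":0,"rx":0,"ry":0,"rz":0},{"dx":0,"dy":0,"dz":-0.4,"rx":0,"ry":0,"rz":0},{"dx":0,"dy":0,"dz":-1.2,"rx":0,"ry":0,"rz":0},{"dx":0,"dy":0,"dz":-2.1,"rx":0,"ry":0,"rz":0},{"dx":0,"dy":0,"dz":-3,"rx":0,"ry":0,"rz":0},{"dx":0,"dy":0,"dz":-3,"rx":0,"ry":0,"rz":0}]' 1
python3 - <<'E'
from h import *
im=np.ascontiguousarray(optics.snapshot("wrist")[:,:,::-1])
b=cv2.resize(np.ascontiguousarray(optics.snapshot("side")[:,:,::-1])[90:250,130:330],(480,384),interpolation=cv2.INTER_CUBIC)
cv2.imwrite("pics/c12.png",np.hstack([im[:,95:415],b]))
E
```

```text
t: 29.15
eef_pos: [0.4494, -0.3986, 0.2339]
tcp_rot: [0.11, 3.131, -0.012]
force: [0.3, 0.7, 0.2]
width: 0.0852
finger_force: 0.0
```

View pics/c12.png

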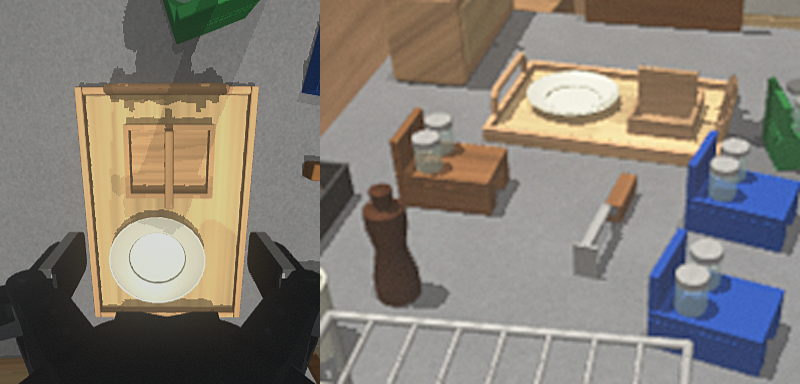

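The caddy stands flat on the tray's free half at (170,160), clear of the plate at (157,258). The hook lies on the bare counter at (605,225).

```bash
python3 -c "from rig import job_done; print(job_done())"
```

```text
the job is handed in; nothing more can be done
None
```

The job is handed in at about 29 s: the last pictures show the caddy flat on the tray's free half beside the plate and the hook lying on the bare counter, and the readings I took showed no collision.

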